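# Change the bench over to the standby supply that is free

### The job

Change the bench over from mains to standby at the switch panel: throw the red mains lever off, push the yellow interlock plate fully across, then throw on whichever black standby lever moves freely. A lock hidden in the panel holds the other one, and you can only find out which by feeling gently: never force a lever or the plate that is held, leave the held lever off, and do not disturb the other things on the bench.

Things in the scene. Friction and masses are not known exactly. Their poses are not given: they have to be found in the camera images.
- panel: The fixed changeover panel: grey metal case 170 x 330 x 80 mm on the bench, flat face at z = 80 mm with three levers in a row along y. Origin: centre of its underside; z up, y along the row to the red lever's end, -x is the side toward the robot with three small lamps. Nothing but the levers and the slide knob stands more than 15 mm above the face.
- interlock: Yellow slide plate and, unseen inside the case, a lock bolt that always holds one of the two standby levers (either one). Fixed to the panel, same origin and axes. A held lever moves 0.12 rad (8 mm at the tip) like a free one, then the push rises past 13 N within a few mm; let go, it springs back. Interlock parts must not be loaded above 50 N: about 25 N on a held grip.
- main_lever (a joint): Mains (left-hand) lever of the panel, red grip. 0 = off (leans 26 degrees to the panel's -x, green dot), 0.9 = on (leans to +x, red dot). It hinges about the panel's y direction at panel point (0, 0.062, 0.068) and snaps over its middle to the nearer end. When free it takes 5 to 8 N on the upper grip. Starts on. While on it stands in the slide plate's way; once the plate is across, the plate holds it off.
- standby_left (a joint): Middle (left of the two standby) lever of the panel, black grip. 0 = off (leans 26 degrees to the panel's -x, green dot), 0.9 = on (leans to +x, red dot). It hinges about the panel's y direction at panel point (0, -0.020, 0.068) and snaps over its middle to the nearer end. When free it takes 5 to 8 N on the upper grip. Starts off. The slide plate bars it until pushed across; after that it goes on unless the hidden bolt holds it.
- standby_right (a joint): Right-hand standby lever of the panel, black grip. 0 = off (leans 26 degrees to the panel's -x, green dot), 0.9 = on (leans to +x, red dot). It hinges about the panel's y direction at panel point (0, -0.102, 0.068) and snaps over its middle to the nearer end. When free it takes 5 to 8 N on the upper grip. Starts off. The slide plate bars it until pushed across; after that it goes on unless the hidden bolt holds it.
- slide_plate (a joint): Travel of the yellow interlock plate along the panel's +y: 0 to 0.036 m. Near 0 it bars both standby levers, at 0.036 (its end stop) it bars the mains lever instead. It slides with about 3 N; with the mains lever on it is held after 6 mm.
- main_lever_tip (a point): Top of the red grip, on the lever's axis, 72 mm from its hinge. The grip is 16 mm thick (13 mm at its lower end) and reaches down 43 mm from this point along the lever; below it is a 10 mm stem. The levers stand 82 mm apart.
- standby_left_tip (a point): Top of the middle lever's black grip, same size as the red one.
- standby_right_tip (a point): Top of the right-hand lever's black grip, same size as the red one.
- slide_knob (a point): Top centre of the slide plate's upright black knob, 14 mm across and 25 mm tall, about 119 mm above the bench; at travel 0 it is at panel point (0.045, 0.112).
- flux_bottle: Small amber bottle with a nozzle, 32 mm across, 80 mm tall, standing behind the panel; leave it alone. Origin: centre of its underside.
- board_1: Small green circuit board with white parts, 44 x 62 x 13 mm, lying to the right of the panel; leave it alone. Origin: centre of its underside.
- nest_block_1: Pale grey block, 30 x 42 x 18 mm, lying to the right of the panel; leave it alone. Origin: centre of its underside.
- pin_carton: Small brown carton, 45 x 62 x 38 mm, to the right of the panel; leave it alone. Origin: centre of its underside.
- paste_jar: Green jar with a white lid, 50 mm across, 72 mm tall, standing behind the panel; leave it alone. Origin: centre of its underside.

How it is judged (in metres and radians):
On the way, in this order (a step that is already met when the one before it is completed fails the run):
1. the mains lever is thrown off (value of joint main_lever below 0.12 rad), for 0.2 s.
2. the interlock plate is pushed across with the mains lever off (value of joint slide_plate above 0.032 m and value of joint main_lever below 0.12 rad), for 0.2 s.
At the end, for the whole second after the job is handed in: Mains lever off (under 0.12 rad), interlock plate across (over 32 of 36 mm), the free standby lever on (over 0.8 rad) and the held one off (under 0.2 rad); interlock never loaded above 50 N, the loose things round it moved less than 20 mm (all of step 2 and ((value of joint standby_left above 0.8 rad and value of joint standby_right below 0.2 rad) or (value of joint standby_right above 0.8 rad and value of joint standby_left below 0.2 rad))); the robot touches nothing.
It fails at once if a held lever or the held plate was forced: the load between the interlock's parts and the levers went over 50 N (about 25 N of push on a held lever's grip) (contact force between interlock and panel above 50 N).
It fails at once if one of the loose things round the panel was moved or knocked over (distance of any of flux_bottle, paste_jar, board_1, nest_block_1, pin_carton from where it was at the start of the episode above 0.02 m).
It also fails if it takes over 58 s, if anything falls off the work surface, if the arm or the gripper's body presses on something with over 40 N, if the wrist force passes 120 N, or if a joint passes its speed limit or range.

### The arm

A 7-joint arm with a two-finger parallel gripper is mounted at the origin on the work surface; the furniture and walls round the work are solid. World frame = base frame: x ahead of the robot, y to its left, z up, the work surface at z = 0. Lengths are in m, angles in degrees, forces in N, time in s.
With the tool pointing down it reaches from about 0.425 to 0.875 m from the base axis. Payload 4.7 kg.
Tool frame: the origin (TCP) lies on the centre line of the jaws, within the pads' length; the fingertips stand 11 mm ahead of it and the grasp point (between the pads) lies 8 mm behind it (finger_overhang is the x of the fingertips in the tool frame, in m); x points along the fingers, z is the direction in which the jaws open and shut, and the axes are right-handed (so a half turn about x gives the same grasp; the last joint's range is limited). The gripper opens to 87 mm and grips with 3 to 60 N. Pads are 19 mm wide; open, the fingers measure 117 mm over their backs; the gripper's body (75 mm by 190 mm) begins 51 mm behind the grasp point.
Start: joints at [0.808, 18.392, -4.016, 83.108, 1.295, 78.541, -3.26], TCP at [0.65, -0, 0.234] pointing down, gripper open.
Joint ranges: [-163.93, 163.93], [-17.29, 119.83], [-79.2, 71.16], [3.27, 140.29], [-89.18, 269.18], [5.43, 117.66], [-154.24, 154.24]. Speed limits (degrees/s): [147.25, 147.25, 180, 180, 180, 180, 180].

### API

Orientations are given as [roll, pitch, yaw] about the fixed x, y, z axes, in that order (R = Rz(yaw) Ry(pitch) Rx(roll)).
In Python, from cell import get_obs, read_camera, sign_off, cut_out, finger_overhang gives the robot as it stands.
- The arm moves only by the tool servo_tool, never from a script. Its argument "rows" is one flat list of numbers, 5 for each row, row after row: the shift along the world's x, y, z in mm, then the turn about the world's z in degrees, then the closure, from 0 (fully open) to 1 (shut). A call has 1 to 10 rows; each row is the pose to reach, as a shift and turn from the pose commanded when the call began; what a row does not reach only later rows make up. A row lasts 1/12 s, in which the tool goes at most 41.7 mm and 7.16 degrees, less where a joint would pass 70% of its speed; a pose out of reach is approached as far as the arm can. A call with a gripper value outside its range is refused whole. The fingers move at their own pace and stop on an object; "force" is the grip in N (left out, the last holds). Time passes only in rows, so rows that repeat a pose let the fingers close. It gives the time, the measured TCP pose, the force and the opening at its end, in the units of the state.
- get_obs(): the state, without advancing time (a new reading comes with each control period).
- read_camera(name): name is "scene" or "side" or "wrist"; returns a dict with "frame" (420x560x3 uint8, blue, green, red), "range_z" (420x560 float32, m along the optical axis (not along the pixel's ray), 0 where there is no reading), "intrinsics" (3x3 intrinsics, pixels), "k1" (the pictures are not rectified: a ray, as slopes to the right and down, at radius r is drawn at 1 + k1 r^2 times it, then the intrinsics apply), "cam_to_world" (4x4, takes a point from camera to world coordinates); the wrist camera has in their place "tool_from_camera" (4x4, takes a point from camera to tool coordinates, whose origin is the TCP and whose axes are the tool frame's). Camera axes: x right, y down, z forward; pixel columns grow to the right and rows downward; lengths in m; the calibration is good to about 2 mm. A picture is of the moment at which its call begins: read the wrist's pose just before it.
- sign_off(): hands the job in, once; it reports no verdict.
Trained networks look in a picture, given as the dict that the camera call returned (one of the last four; its "shot" number tells which), for a name from the list of things; names that differ only in an ending like _2 or _b are one class to them, and where a whole thing is asked for, a point or a joint stands for the part that bears it (a point fixed in the world has none). Each returns a list of dicts, best first, with "score" (0 to 1); they miss things now and then, are a little off and sometimes report something else, mostly with a low value. They report only what shows in the picture. A call takes as long as a camera call.
- cut_out(name, picture): "pixels" (420x560 bool, what is visible of it) and "extent" ([centre column, centre row, width, height] in pixels, round what is visible of it).
The state is a dict: "time_s": time; "qpos": joint angles; "joint_velocities": joint speeds; "effort": joint torques, N m; "tool_pos": TCP position; "tool_rot": TCP orientation; "force": force on the tool from outside, world axes, zero at the start; "wrist_torque": the same for the moment, N m; "grip_width": finger opening in m.
Only numpy, scipy, OpenCV 4.12 (cv2) and the standard library are available. Lean on these libraries where they do the work, as an engineer would, in place of code of your own. Each camera call takes 0.05 s, during which the arm holds its last target.

## Working session

There is one attempt and no reset: what is moved stays moved. The work goes in short steps, Python scripts to look and compute and a tool call to move; the robot and the scene stay as the last step left them, time stands still between calls to the robot, and variables do not carry over. Pictures are saved under pics/ and viewed, and the job is handed in when it is done.

Besides the shell and the picture viewer there is one more tool, called by a JSON object that holds its "op" and its "data", one argument or row to a line. servo_tool: Moves the arm, as the interface text tells. Its arguments: {"type":"object","properties":{"rows":{"type":"array"},"force":{"type":"number"}},"required":["rows"]}

```bash
ls; mkdir -p pics; python3 - <<'E'
from cell import *
import cv2
print(get_obs(), finger_overhang)
for n in ("scene","side","wrist"):
    p=read_camera(n); cv2.imwrite(f"pics/{n}0.png",p["frame"]); print(n,p["intrinsics"],p["k1"],p.get("cam_to_world"),p.get("tool_from_camera"))
E
```

```text
pics
{'time_s': 0.0, 'qpos': array([ 0.80777313, 18.43962149, -4.01459313, 83.17563037,  1.2964807 ,
       78.53903619, -3.26009529]), 'joint_velocities': array([-0.02254941, -0.00809524, -0.02785593,  0.02926551,  0.01211934,
       -0.00553292,  0.06130995]), 'effort': array([-2.58547143e-04, -4.91284704e+01, -4.03903294e-01, -3.12526345e+01,
       -6.40594075e-02,  4.37659642e-02,  1.61017233e-04]), 'tool_pos': array([ 6.49472073e-01, -6.77142474e-05,  2.32448608e-01]), 'tool_rot': array([-176.09453743,   89.89077858, -176.09323493]), 'force': array([0.5351564 , 0.50165155, 1.20969285]), 'wrist_torque': array([ 0.01753804,  0.00073614, -0.0127774 ]), 'grip_width': 0.08718282723986953} 0.011
scene [[511.33427906   0.         284.53472867]
 [  0.         511.33427906 216.52059327]
 [  0.           0.           1.        ]] -0.14707544199513506 [[-0.54519424 -0.5607404   0.62316406 -0.30094959]
 [-0.83829962  0.36101888 -0.40855735  0.58165003]
 [ 0.00412062 -0.74514131 -0.66689388  1.03107075]
 [ 0.          0.          0.          1.        ]] None
side [[390.81686652   0.         280.67147872]
 [  0.         390.81686652 207.83283722]
 [  0.           0.           1.        ]] -0.028451292435822378 [[ 0.84417261 -0.35425002  0.40234254  0.16863518]
 [-0.53596734 -0.57253392  0.62043849 -0.64274225]
 [ 0.0105644  -0.73939964 -0.6731839   0.78906652]
 [ 0.          0.          0.          1.        ]] None
wrist [[338.48789945   0.         283.38711702]
 [  0.         338.48789945 208.82129563]
 [  0.           0.           1.        ]] -0.029721273198387774 None [[ 8.50195243e-04 -2.76639124e-01  9.60973502e-01 -1.51199218e-01]
 [-4.76183836e-04 -9.60973853e-01 -2.76638803e-01  7.60406073e-02]
 [ 9.99999525e-01 -2.22403055e-04 -9.48746478e-04  4.22678235e-05]
 [ 0.00000000e+00  0.00000000e+00  0.00000000e+00  1.00000000e+00]]
```

View pics/scene0.png

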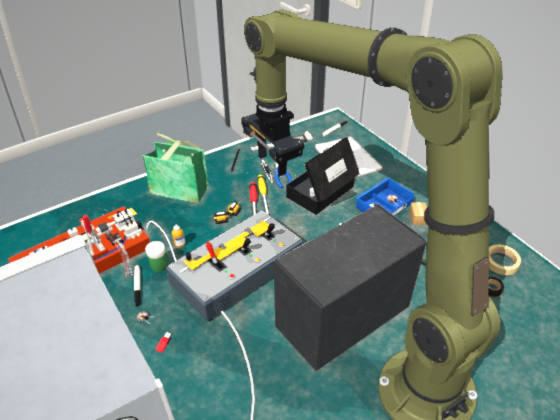

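View pics/side0.png

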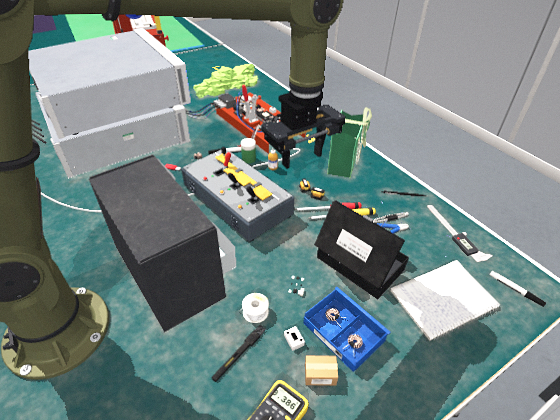

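View pics/wrist0.png

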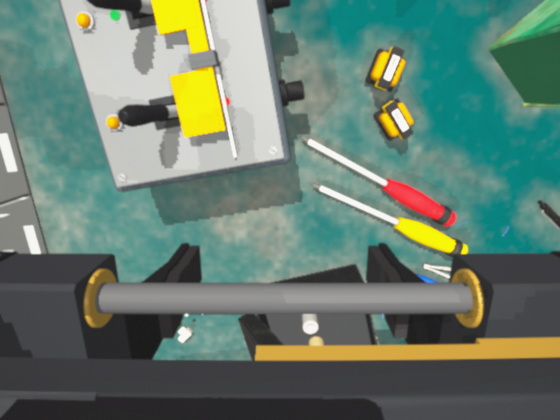

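The panel lies left of the tool, around scene (235,260), with the red lever at its far-left end. A tall black box stands between it and the robot. I'll measure it next.

```bash
cat > h.py <<'E'
import numpy as np, cv2
from scipy.spatial.transform import Rotation as R
from cell import *
def snap(n):
    o=get_obs(); p=read_camera(n)
    if n=="wrist":
        T=np.eye(4);T[:3,:3]=R.from_euler('xyz',o["tool_rot"],degrees=True).as_matrix();T[:3,3]=o["tool_pos"]
        p["T"]=T@p["tool_from_camera"]
    else: p["T"]=p["cam_to_world"]
    return p
def cloud(p):
    H,W=p["range_z"].shape
    u,v=np.meshgrid(np.arange(W),np.arange(H))
    uv=np.stack([u,v],-1).reshape(-1,1,2).astype(float)
    xy=cv2.undistortPoints(uv,p["intrinsics"],np.array([p["k1"],0,0,0,0.])).reshape(H,W,2)
    z=p["range_z"]; P=np.dstack([xy*z[...,None],z])
    P=P@p["T"][:3,:3].T+p["T"][:3,3]; P[z==0]=np.nan
    return P
def proj(p,X):
    X=np.atleast_2d(X); Tc=np.linalg.inv(p["T"]); c=X@Tc[:3,:3].T+Tc[:3,3]
    return cv2.projectPoints(c.reshape(-1,1,3),np.zeros(3),np.zeros(3),p["intrinsics"],np.array([p["k1"],0,0,0,0.]))[0].reshape(-1,2)
E
python3 - <<'E'
from h import *
for n in ("scene","side"):
    p=snap(n); P=cloud(p)
    np.save(f"/tmp/{n}P.npy",P); cv2.imwrite(f"/tmp/{n}.png",p["frame"])
    for nm in ["panel","main_lever","standby_left","standby_right","slide_plate","slide_knob","main_lever_tip","flux_bottle","board_1","nest_block_1","pin_carton","paste_jar"]:
        r=cut_out(nm,p)
        for d in r[:3]:
            m=d["pixels"]; q=P[m]; q=q[~np.isnan(q[:,0])]
            print(n,nm,round(d["score"],2),np.round(d["extent"]).astype(int),m.sum(),np.round(np.median(q,0),3) if len(q) else None, np.round(q.max(0),3) if len(q) else None)
        if nm=="panel" and r:
            q=P[r[0]["pixels"]]; s=q[abs(q[:,2]-.08)<.006]
            b=cv2.minAreaRect((s[:,:2]*1000).astype(np.float32)); print("RECT",b,np.median(s[:,2]))
E
```

```text
scene panel 0.74 [236 264 135 108] 6489 [0.504 0.216 0.078] [0.651 0.356 0.135]
scene panel 0.74 [417 213  15  23] 315 [ 0.434 -0.375  0.034] [0.492 0.037 0.46 ]
scene panel 0.31 [226 244  91  51] 782 [0.563 0.186 0.09 ] [0.602 0.31  0.119]
RECT ((539.7821044921875, 181.58746337890625), (167.7163848876953, 324.9870910644531), 10.033227920532227) 0.0786729975091447
scene standby_left 0.43 [245 244   9  10] 56 [0.521 0.161 0.119] [0.54  0.165 0.133]
scene standby_right 0.4 [270 227  10  14] 73 [0.537 0.079 0.113] [0.569 0.085 0.134]
scene slide_plate 0.89 [226 246  88  47] 817 [0.561 0.188 0.089] [0.611 0.31  0.126]
scene slide_knob 0.63 [225 245  84  50] 730 [0.561 0.191 0.09 ] [0.596 0.311 0.119]
scene slide_knob 0.58 [213 253  15  24] 137 [0.549 0.245 0.101] [0.587 0.254 0.133]
scene flux_bottle 0.47 [181 236  14  20] 209 [0.716 0.272 0.041] [0.734 0.285 0.073]
scene board_1 0.71 [225 245  83  47] 681 [0.561 0.188 0.09 ] [0.609 0.31  0.119]
scene pin_carton 0.85 [416 214  18  27] 324 [ 0.432 -0.374  0.033] [0.489 0.037 0.457]
scene paste_jar 0.66 [157 257  19  27] 489 [0.665 0.354 0
[... 623 characters left out ...]
92] [0.595 0.332 0.12 ]
side slide_knob 0.7 [237 195 115  92] 5103 [0.515 0.121 0.08 ] [0.662 0.403 0.137]
side flux_bottle 0.7 [272 160  10  17] 162 [0.719 0.261 0.04 ] [0.739 0.278 0.071]
side board_1 0.66 [298 292  10   6] 28 [ 0.514 -0.2    0.01 ] [ 0.52  -0.188  0.015]
side nest_block_1 0.64 [295 336  19  31] 301 [ 0.431 -0.297  0.018] [ 0.449 -0.273  0.022]
side nest_block_1 0.3 [245 172  52  55] 516 [0.563 0.169 0.092] [0.635 0.47  0.135]
side pin_carton 0.71 [322 371  34  30] 928 [ 0.432 -0.392  0.037] [ 0.472 -0.34   0.042]
side paste_jar 0.7 [249 151  16  24] 301 [0.671 0.336 0.05 ] [0.701 0.377 0.078]
side paste_jar 0.42 [227 160   5  19] 73 [0.549 0.242 0.115] [0.584 0.295 0.135]
```

```bash
python3 - <<'E'
from h import *
o=get_obs(); print(np.round(R.from_euler('xyz',o["tool_rot"],degrees=True).as_matrix(),2))
P=np.vstack([np.load(f"/tmp/{n}P.npy").reshape(-1,3) for n in("scene","side")]); P=P[~np.isnan(P[:,0])]
c=np.array([.5403,.180]); a=np.radians(9.8); Rm=np.array([[np.cos(a),-np.sin(a)],[np.sin(a),np.cos(a)]])
L=(P[:,:2]-c)@Rm
# height map in panel frame
for x0 in np.arange(-.32,.2,.03):
    row=[]
    for y0 in np.arange(-.28,.32,.04):
        m=(abs(L[:,0]-x0)<.015)&(abs(L[:,1]-y0)<.02)&(P[:,2]<.6)
        row.append(f"{1000*np.percentile(P[m,2],95):4.0f}" if m.sum()>3 else "  --")
    print(f"{x0:.2f}"," ".join(row))
for nm,y in(("m",.062),("l",-.02),("r",-.102)):
    m=(abs(L[:,1]-y)<.02)&(P[:,2]>.108)&(P[:,2]<.15)&(abs(L[:,0])<.06); print(nm,np.round(L[m].mean(0),4),np.round(L[m].min(0),4),np.round(L[m].max(0),4))
m=(abs(L[:,1]-.112)<.02)&(P[:,2]>.112)&(P[:,2]<.15)&(abs(L[:,0]-.045)<.02); print("knob",m.sum(),np.round(np.median(L[m],0),4))
p=snap("scene");q=snap("side")
def W(x,y,z): return [*(c+Rm@[x,y]),z]
pts=np.array([W(.0316,.062,.1327),W(-.0316,-.02,.1327),W(-.0316,-.102,.1327),W(.045,.112,.119)]+[W(i,j,.08) for i in(-.085,.085) for j in(-.165,.165)])
for n,k,(u,v) in(("s",p,(235,260)),("d",q,(237,190))):
    f=k["frame"].copy()
    f=f[v-75:v+75,u-100:u+100]; f=cv2.resize(f,None,fx=4,fy=4)
    for t in proj(k,pts): cv2.circle(f,tuple(int(s) for s in ((t-[u-100,v-75]+.5)*4)),4,(255,0,255),1)
    cv2.imwrite(f"pics/{n}z.png",f)
E
```

```text
[[ 0. -0.  1.]
 [-0.  1.  0.]
 [-1. -0.  0.]]
-0.32    5  240  239  239  239  239  240  239  240    5    4    4    6    5    5    6
-0.29    5  240  239  239  239  240  239  240  240    5    4    4    6    4    4    4
-0.26    5  240  239  239  239  239  240  240  241    4    4    5    5    4    4    4
-0.23  228  239  239  240  239  239  240  240  240    4    4    6    4    4    4    4
-0.20    5  148  150   --  237  239  239  240  240    4    4    5    5    4    4    4
-0.17    5    5  116  154   --   --   --    1    5    5    6    4    5    4    4    4
-0.14    5    5  599  599    4   --   --    4    4    5    6    4    4    4    4    4
-0.11    5    5  599  598    5    6    5    4    4    5    6    4    4    4    4    4
-0.08    5    5  599  590   82   82   81   81   81   81   81   81    5    5    9    5
-0.05    5    5  598  593   85   84   84   85   84   85   83   82    4    6   11    6
-0.02    5  598  589  590  130  124  130  129   83   84   83   82    4    4    5    6
0.01    5  597  445  589   94   94   94   93  117  123   90   82    4    4    6    6
0.04    5  596  540  580   92   95   93   94  128  131  118   83    4    4   13  286
0.07    5  588  375  581   83   83   83   83   83   84   83   81    4    5   11  299
0.10    4  590  401  592   68   --   71   --   --   --   --    5    5   16   10    6
0.13    4  335  334  568    6   --   --   --   --   --   73   68    4   17    5    7
0.16    4  335  336  335    6    5    6    5    5    7   73   74   16   15    5    7
0.19   16   18   16   27   29   29    5    5   67   57   73   74   16    5    5    6
m [0.0238 0.062 ] [0.0112 0.0528] [0.0395 0.0713]
l [-0.025  -0.0202] [-0.0341 -0.0277] [-0.0111 -0.0121]
r [-0.0251 -0.1022] [-0.0335 -0.1094] [-0.0124 -0.0923]
knob 40 [0.0448 0.1135]
```

View pics/sz.png

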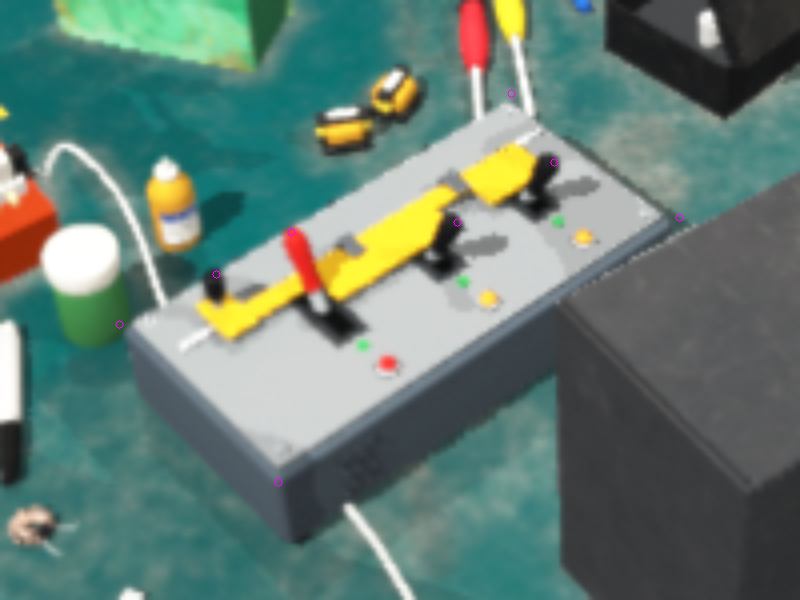

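View pics/dz.png

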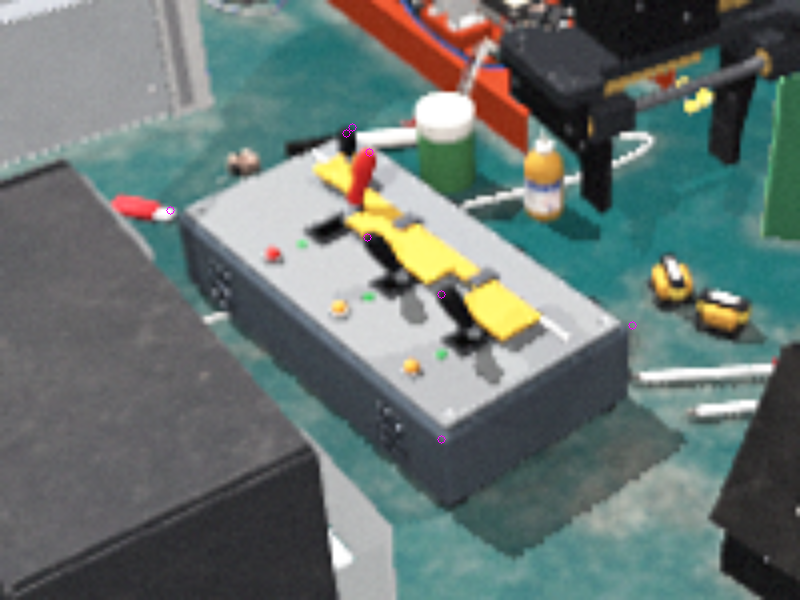

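The panel fit puts the centre at (0.540, 0.180) and the yaw at +9.8°. The lever tips and knob (scene crop, about (292,232), (457,222), (553,162) and (215,274)) land on the reprojected points. The black box top is at 240 mm, with its near face at about panel x = -0.19. I'll move the closed jaws beside the red lever, turned -80° so the wide body runs along the panel.

{"op": "servo_tool", "data": {
  "rows": [-5,25,0,-7,1,-10,50,0,-14,1,-16,76,0,-21,1,-21,101,0,-28,1,-27,127,0,-35,1,-32,152,0,-42,1,-37,177,0,-49,1,-42,202,0,-56,1,-48,228,0,-63,1,-53,253,0,-70,1],
  "force": 30
}}

```text
time_s: 2.38
tool_pos: [0.5965, 0.2544, 0.2337]
tool_rot: [140.0, 90.0, 69.7]
force: [0.4, 1.3, 0.0]
grip_width: 0.0283
```

{"op": "servo_tool", "data": {
  "rows": [0,0,0,-7,1,0,0,0,-10,1,0,0,0,-10,1,0,0,0,-10,1]
}}

```text
time_s: 2.72
tool_pos: [0.597, 0.2529, 0.2336]
tool_rot: [-8.5, 90.0, -88.4]
force: [-0.2, -0.9, 0.3]
grip_width: 0.0037
```

```bash
cat >> h.py <<'E'
C=np.array([.5403,.180]); A=np.radians(9.8); RM=np.array([[np.cos(A),-np.sin(A)],[np.sin(A),np.cos(A)]])
def pan(): 
    o=get_obs(); x=(o["tool_pos"][:2]-C)@RM; m=R.from_euler('xyz',o["tool_rot"],degrees=True).as_matrix()
    print("t",o["time_s"],"panel",np.round(x,4),"z",round(o["tool_pos"][2],4),"F panel",np.round(o["force"][:2]@RM,2),round(o["force"][2],2),"zax in panel deg",np.degrees(np.arctan2(m[1,2],m[0,2]))-9.8,"grip",o["grip_width"])
    return o
E
python3 - <<'E'
from h import *
pan(); p=snap("wrist"); cv2.imwrite("pics/w1.png",p["frame"]); q=snap("side"); cv2.imwrite("pics/s1.png",q["frame"])
P=cloud(p); np.save("/tmp/w1.npy",P)
X=np.dstack([(P[...,:2]-C)@RM,P[...,2]])
m=(abs(X[...,2]-.122)<.013)&(abs(X[...,0])<.06)&(abs(X[...,1])<.15)
for nm,y in(("m",.062),("l",-.02),("r",-.102),("k",.112)):
    k=m&(abs(X[...,1]-y)<.02); v=X[k]; print(nm,len(v),v.min(0) if len(v) else 0,v.max(0) if len(v) else 0)
E
```

```text
t 2.7167 panel [0.0683 0.0621] z 0.2336 F panel [-0.31 -0.85] 0.31 zax in panel deg -89.70235196236119 grip 0.0036822159098327156
m 139 [0.02409211 0.05918933 0.12277518] [0.03870951 0.06500169 0.13485371]
l 0 0 0
r 105 [-0.03031968 -0.10827924  0.12473209] [-0.02065945 -0.09682823  0.13491407]
k 237 [0.04319899 0.10503503 0.10909895] [0.05687234 0.11809779 0.12053272]
```

View pics/w1.png

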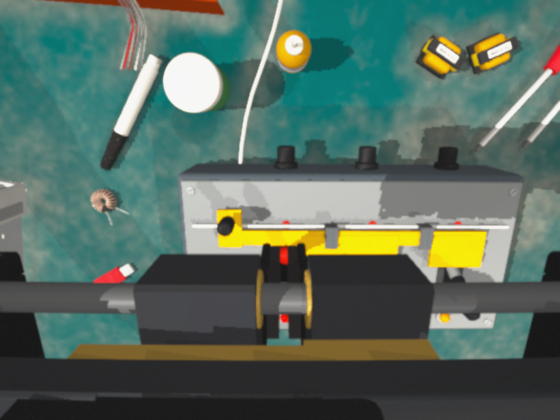

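View pics/s1.png

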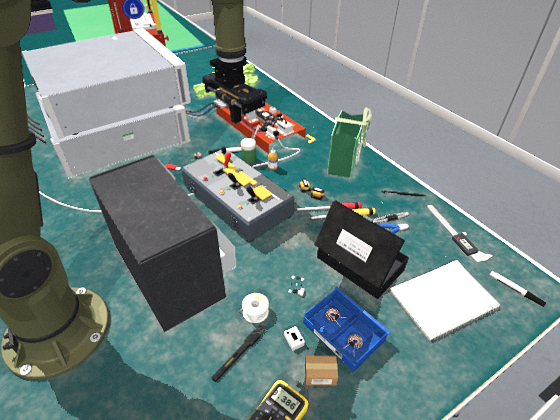

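In the wrist view the jaws line up with the panel: knob at (225,226), red grip just under the fingertips at (283,260), nothing in the descent path. Lowering now.

{"op": "servo_tool", "data": {
  "rows": [0,0,-30,0,1,0,0,-60,0,1,0,0,-90,0,1,0,0,-105,0,1,0,0,-118,0,1,0,0,-118,0,1]
}}

```text
time_s: 3.32
tool_pos: [0.5955, 0.2518, 0.1124]
tool_rot: [-74.4, 89.7, -154.4]
force: [0.6, 0.0, 1.1]
grip_width: 0.0004
```

```bash
python3 - <<'E'
from h import *
pan(); p=snap("wrist"); cv2.imwrite("pics/w2.png",p["frame"])
q=snap("side"); cv2.imwrite("pics/s2.png",cv2.resize(q["frame"][115:265,137:337],None,fx=4,fy=4))
E
```

```text
t 3.3167 panel [0.0666 0.0613] z 0.1124 F panel [ 0.58 -0.09] 1.13 zax in panel deg -89.80115462696041 grip 0.0003992517734220194
```

View pics/s2.png

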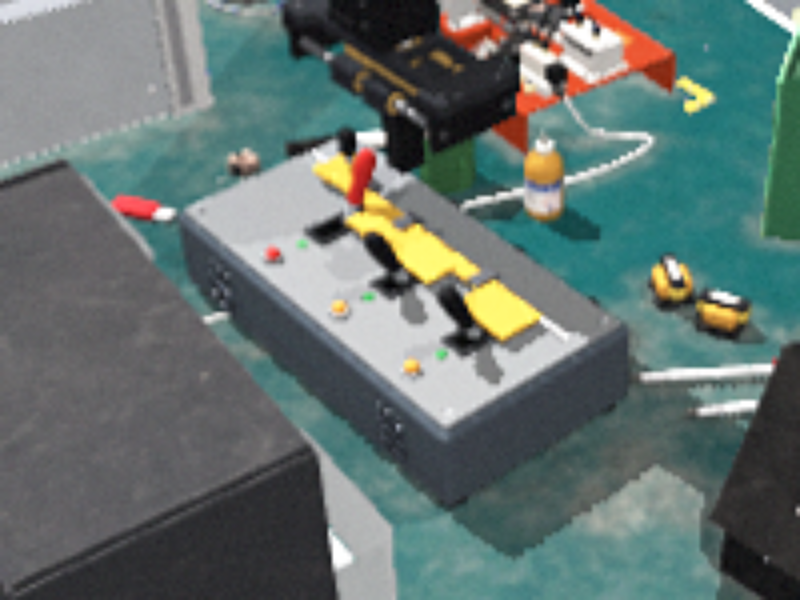

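View pics/w2.png

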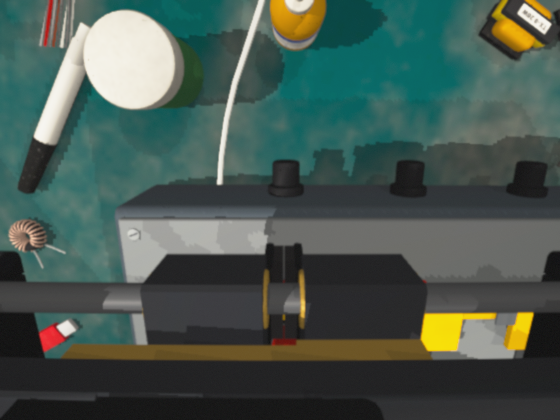

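The jaws stand clear on the +x side of the red lever (side crop, fingers at (408,140), lever at (362,180)). Now throwing it toward -x.

{"op": "servo_tool", "data": {
  "rows": [-6,-1,2,0,1,-12,-2,2,0,1,-18,-3,2,0,1,-24,-4,2,0,1,-30,-5,2,0,1,-30,-5,2,0,1]
}}

```text
time_s: 3.92
tool_pos: [0.5702, 0.2478, 0.1211]
tool_rot: [91.6, 89.4, 11.5]
force: [5.3, -0.7, 3.8]
grip_width: 0.0003
```

{"op": "servo_tool", "data": {
  "rows": [-6,-1,0,0,1,-12,-2,0,0,1,-18,-3,0,0,1,-24,-4,0,0,1,-30,-5,0,0,1,-30,-5,0,0,1]
}}

```text
time_s: 4.42
tool_pos: [0.5347, 0.2432, 0.1171]
tool_rot: [-90.0, 89.9, -170.0]
force: [0.4, -0.7, -0.3]
grip_width: 0.0005
```

```bash
python3 - <<'E'
from h import *
pan()
q=snap("side"); cv2.imwrite("pics/s3.png",cv2.resize(q["frame"][115:265,137:337],None,fx=4,fy=4))
E
```

```text
t 4.4167 panel [0.0052 0.0632] z 0.1171 F panel [ 0.26 -0.71] -0.29 zax in panel deg -89.72677048854219 grip 0.0004752798807340587
```

View pics/s3.png

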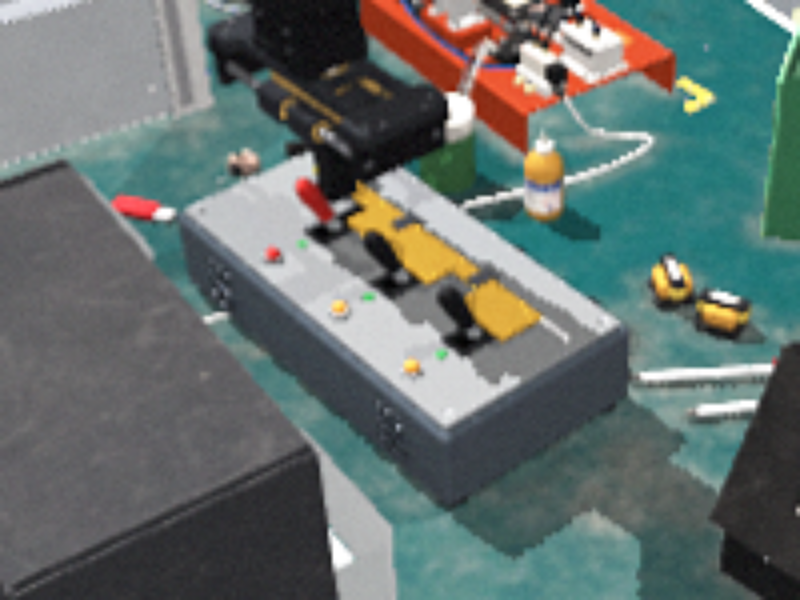

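The red lever has snapped off and leans to the robot's side (crop (315,200)). The force peaked at about 5 N and the tool is now free. Next I go to the -y side of the knob.

{"op": "servo_tool", "data": {
  "rows": [10,5,0,0,1,20,10,0,0,1,30,15,0,0,1,40,19,-2,0,1,40,19,-4,0,1,40,19,-4,0,1]
}}

```text
time_s: 4.97
tool_pos: [0.5762, 0.2619, 0.1123]
tool_rot: [-78.2, 89.9, -158.2]
force: [-0.0, 0.3, -0.0]
grip_width: 0.0003
```

```bash
python3 - <<'E'
from h import *
pan()
E
```

```text
t 4.9667 panel [0.0493 0.0746] z 0.1123 F panel [0.03 0.29] -0.02 zax in panel deg -89.78859595018916 grip 0.00033429917623701097
```

{"op": "servo_tool", "data": {
  "rows": [-1,5,0,0,1,-2,10,0,0,1,-2.5,15,0,0,1,-3.4,20,0,0,1,-4.2,25,0,0,1,-5,30,0,0,1,-5,30,0,0,1]
}}

```text
time_s: 5.55
tool_pos: [0.5716, 0.2929, 0.1137]
tool_rot: [-92.6, 90.0, -172.5]
force: [-0.5, -1.4, -0.6]
grip_width: 0.0006
```

{"op": "servo_tool", "data": {
  "rows": [-0.7,4,0,0,1,-1.4,8,0,0,1,-2,12,0,0,1,-2.5,15,0,0,1,-2.5,15,0,0,1]
}}

```text
time_s: 5.97
tool_pos: [0.5692, 0.3083, 0.1136]
tool_rot: [173.3, 90.0, 93.4]
force: [-0.2, -0.3, -0.1]
grip_width: 0.0001
```

```bash
python3 - <<'E'
from h import *
pan()
q=snap("scene"); cv2.imwrite("pics/c4.png",cv2.resize(q["frame"][185:335,135:335],None,fx=4,fy=4))
p=snap("wrist"); cv2.imwrite("pics/w4.png",p["frame"])
E
```

```text
t 5.9667 panel [0.0503 0.1215] z 0.1136 F panel [-0.28 -0.25] -0.15 zax in panel deg -89.73304356035682 grip 0.00014436024131075052
```

View pics/c4.png

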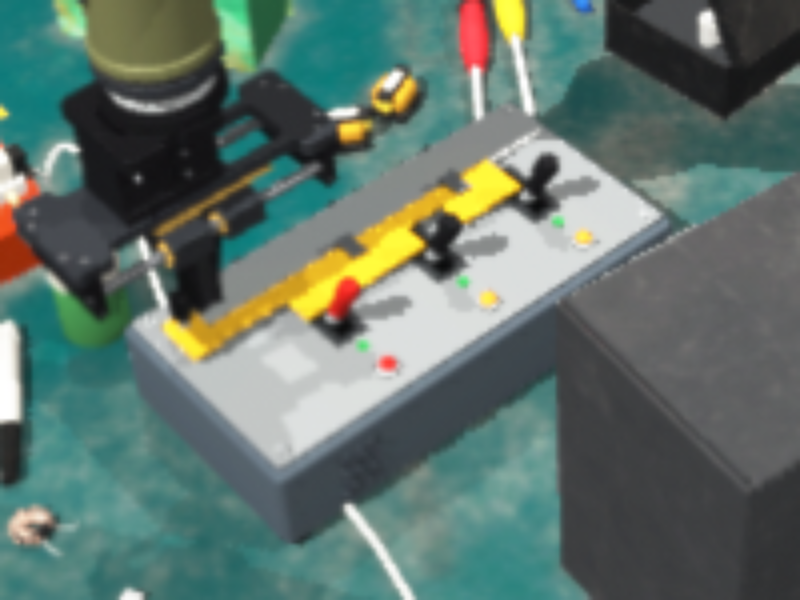

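The plate is nearly across. I'll finish in small steps, watching for the end stop.

{"op": "servo_tool", "data": {
  "rows": [-0.2,1,0,0,1,-0.3,2,0,0,1,-0.3,2,0,0,1]
}}

```text
time_s: 6.32
tool_pos: [0.5695, 0.3086, 0.1136]
tool_rot: [12.4, 90.0, -67.6]
force: [0.0, -1.8, 0.5]
grip_width: 0.001
```

{"op": "servo_tool", "data": {
  "rows": [-0.2,1,0,0,1,-0.3,2,0,0,1,-0.3,2,0,0,1]
}}

```text
time_s: 6.57
tool_pos: [0.5691, 0.3109, 0.1136]
tool_rot: [37.4, 90.0, -42.6]
force: [0.3, -2.9, -0.7]
grip_width: 0.0007
```

```bash
python3 - <<'E'
from h import *
pan()
q=snap("scene"); P=cloud(q); np.save("/tmp/P5.npy",P); np.save("/tmp/T5.npy",q["T"]);f=q["frame"]; cv2.imwrite("pics/c5.png",cv2.resize(f[185:335,135:335],None,fx=4,fy=4))
X=np.dstack([(P[...,:2]-C)@RM,P[...,2]])
P0=np.load("/tmp/sceneP.npy"); X0=np.dstack([(P0[...,:2]-C)@RM,P0[...,2]]); f0=cv2.imread("/tmp/scene.png")
for a,g in((X0,f0),(X,f)):
    h=cv2.cvtColor(g,cv2.COLOR_BGR2HSV); m=(abs(h[...,0].astype(int)-26)<6)&(h[...,1]>150)&(abs(a[...,2]-.09)<.01)&(abs(a[...,0])<.08)&(abs(a[...,1])<.17)
    v=a[m]; print(m.sum(),np.percentile(v[:,1],[0,1,2,98,99,100]))
E
```

```text
t 6.5667 panel [0.0506 0.1241] z 0.1136 F panel [-0.15 -2.88] -0.71 zax in panel deg -89.80533425223125 grip 0.0006687575617584124
687 [-0.12591174 -0.12278755 -0.11986093  0.11999149  0.12178295  0.12398664]
722 [-0.10514183 -0.0974559  -0.09483245  0.14880626  0.15061231  0.15279515]
```

{"op": "servo_tool", "data": {
  "rows": [-0.2,1,0,0,1,-0.3,2,0,0,1,-0.5,3,0,0,1,-0.5,3,0,0,1]
}}

```text
time_s: 6.95
tool_pos: [0.5684, 0.3144, 0.1136]
tool_rot: [127.6, 90.0, 47.7]
force: [0.6, -2.1, -0.3]
grip_width: 0.0003
```

{"op": "servo_tool", "data": {
  "rows": [-0.2,1,0,0,1,-0.3,2,0,0,1,-0.3,2,0,0,1]
}}

```text
time_s: 7.2
tool_pos: [0.5681, 0.3163, 0.1136]
tool_rot: [144.5, 90.0, 64.6]
force: [0.7, -1.8, -0.1]
grip_width: 0.0005
```

{"op": "servo_tool", "data": {
  "rows": [-0.2,1,0,0,1,-0.3,2,0,0,1,-0.3,2,0,0,1]
}}

```text
time_s: 7.45
tool_pos: [0.5681, 0.3167, 0.1136]
tool_rot: [-15.6, 89.9, -95.6]
force: [0.6, -5.0, 0.8]
grip_width: 0.0003
```

The plate is at its stop: the last 2 mm commanded gave 0.4 mm of motion and 5 N. Backing off and going over to the -x side of the middle lever.

{"op": "servo_tool", "data": {
  "rows": [0.5,-5,0,0,1,1,-8,15,0,1,1,-8,35,0,1,1,-8,60,0,1,-20,-50,65,0,1,-45,-90,65,0,1,-70,-130,65,0,1,-91,-168,65,0,1,-91,-168,65,0,1,-91,-168,65,0,1]
}}

```text
time_s: 8.28
tool_pos: [0.4752, 0.1465, 0.179]
tool_rot: [-168.4, 90.0, 111.4]
force: [0.4, 0.5, -0.8]
grip_width: 0.0004
```

```bash
python3 - <<'E'
from h import *
pan()
q=snap("scene"); P=cloud(q); f=q["frame"]; cv2.imwrite("pics/c6.png",cv2.resize(f[135:335,95:360],None,fx=3,fy=3))
w=snap("wrist"); cv2.imwrite("pics/w6.png",w["frame"]); np.save("/tmp/wT.npy",w["T"])
X=cloud(w); X=np.dstack([(X[...,:2]-C)@RM,X[...,2]]); np.save("/tmp/wX.npy",X)
k=(abs(X[...,2]-.114)<.006)&(abs(X[...,0]-.045)<.02)&(X[...,1]>.1)&(X[...,1]<.17); v=X[k]; print("knob",len(v), v.min(0) if len(v) else 0, v.max(0) if len(v) else 0)
E
```

```text
t 8.2833 panel [-0.0698 -0.0219] z 0.179 F panel [0.5 0.4] -0.79 zax in panel deg -90.07080207445411 grip 0.0004376828388373664
knob 563 [0.04220177 0.13808102 0.10802673] [0.05589675 0.15022768 0.11995568]
```

View pics/c6.png

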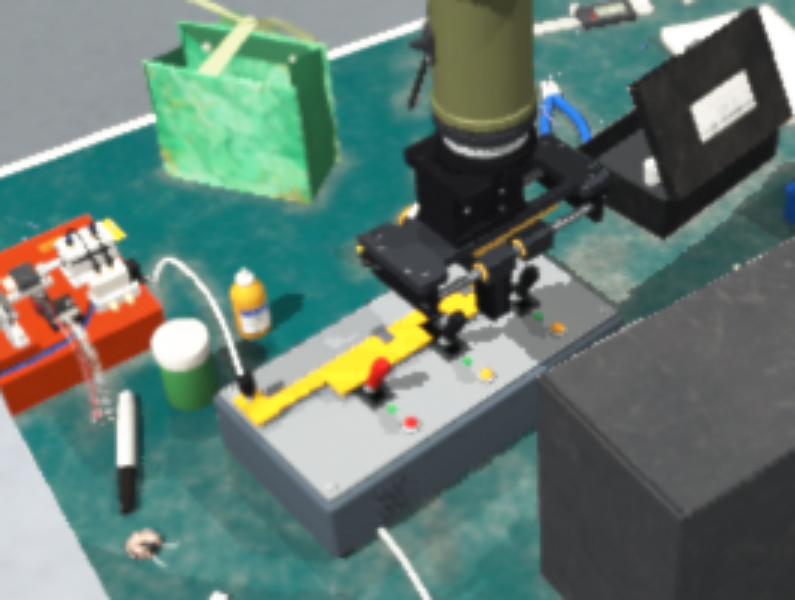

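View pics/w6.png

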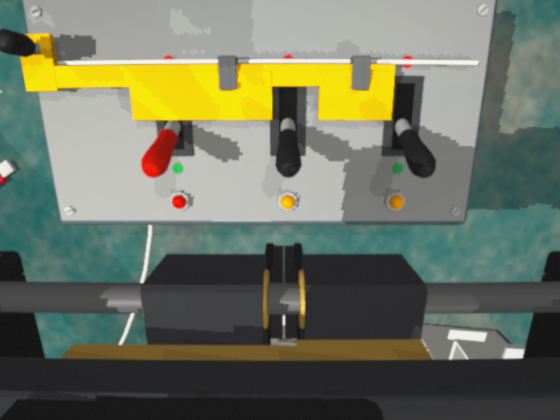

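```bash
python3 - <<'E'
from h import *
pan()
P=np.load("/tmp/w1.npy"); X1=np.dstack([(P[...,:2]-C)@RM,P[...,2]]); X6=np.load("/tmp/wX.npy")
for X,fn in((X1,"w1"),(X6,"w6")):
    h=cv2.cvtColor(cv2.imread(f"pics/{fn}.png"),cv2.COLOR_BGR2HSV)
    ye=(abs(h[...,0].astype(int)-26)<6)&(h[...,1]>150)&(abs(X[...,2]-.09)<.01)
    print(fn,"z",np.median(X[ye][:,2]))
    for lo,hi in ((.035,.04),(.04,.05),(.02,.03),(.01,.02),(.0,.01)):
        m=ye&(X[...,0]>lo)&(X[...,0]<hi)&(abs(X[...,1])<.17)
        y=np.sort(X[m][:,1]); 
        if len(y)<5: continue
        g=np.where(np.diff(y)>.006)[0]
        print(lo,[(round(s[0],4),round(s[-1],4)) for s in np.split(y,g+1)])
E
```

```text
t 8.3833 panel [-0.0675 -0.0179] z 0.1793 F panel [-0.54  0.77] -0.56 zax in panel deg -89.81456073978464 grip 0.0003352088434160773
w1 z 0.09090091746689066
0.035 [(np.float64(-0.127), np.float64(-0.0774)), (np.float64(-0.0642), np.float64(0.0109)), (np.float64(0.0246), np.float64(0.1114))]
0.04 [(np.float64(0.101), np.float64(0.1077)), (np.float64(0.1209), np.float64(0.1229))]
0.02 [(np.float64(-0.1273), np.float64(-0.0752)), (np.float64(-0.0645), np.float64(0.1225))]
0.01 [(np.float64(-0.1272), np.float64(-0.0761)), (np.float64(-0.0489), np.float64(0.041))]
0.0 [(np.float64(-0.1266), np.float64(-0.0763))]
w6 z 0.09089657897565764
0.035 [(np.float64(-0.0926), np.float64(-0.0767)), (np.float64(-0.0642), np.float64(0.0118)), (np.float64(0.0247), np.float64(0.1573))]
0.04 [(np.float64(0.1338), np.float64(0.1569))]
0.02 [(np.float64(-0.0963), np.float64(0.1581))]
0.01 [(np.float64(-0.0964), np.float64(-0.043)), (np.float64(-0.0111), np.float64(0.0855))]
0.0 [(np.float64(-0.0964), np.float64(-0.043)), (np.float64(-0.011), np.float64(0.0853))]
```

The plate has clearly moved across, but my travel estimates range from 31 to 36 mm. I'll check it with the fixed scene and side cameras.

```bash
python3 - <<'E'
from h import *
pan()
def yel(f,X):
    h=cv2.cvtColor(f,cv2.COLOR_BGR2HSV)
    return (abs(h[...,0].astype(int)-26)<6)&(h[...,1]>150)&(abs(X[...,2]-.09)<.012)&(abs(X[...,0])<.08)&(abs(X[...,1])<.18)
def ray(p,m,z):  # intersect pixel rays with plane z for precise
    v,u=np.where(m); xy=cv2.undistortPoints(np.stack([u,v],-1).reshape(-1,1,2).astype(float),p["intrinsics"],np.array([p["k1"],0,0,0,0.])).reshape(-1,2)
    d=np.c_[xy,np.ones(len(xy))]@p["T"][:3,:3].T; o=p["T"][:3,3]; s=(z-o[2])/d[:,2]; return ((o+d*s[:,None])[:,:2]-C)@RM
for n in("scene","side"):
    p=snap(n); P=cloud(p); X1=np.dstack([(P[...,:2]-C)@RM,P[...,2]])
    P=np.load(f"/tmp/{n}P.npy"); X0=np.dstack([(P[...,:2]-C)@RM,P[...,2]]); f0=cv2.imread(f"/tmp/{n}.png")
    for X,f in((X0,f0),(X1,p["frame"])):
        y=ray(p,yel(f,X),.0909); s=y[:,0]
        for lo,hi in((.03,.04),(.02,.03),(.04,.055)):
            k=(s>lo)&(s<hi); q=np.sort(y[k,1]); print(n,lo,np.round(q[[0,1,2,-3,-2,-1]],4) if len(q)>5 else 0)
    cv2.imwrite(f"pics/{n}7.png",p["frame"])
    a=cv2.resize(f0,None,fx=1,fy=1)
E
```

```text
t 8.3833 panel [-0.0675 -0.0179] z 0.1793 F panel [-0.54  0.77] -0.56 zax in panel deg -89.81456073978464 grip 0.0003352088434160773
scene 0.03 [-0.1224 -0.1203 -0.1197  0.122   0.1238  0.1239]
scene 0.02 [-0.1237 -0.1231 -0.1217  0.1223  0.124   0.1241]
scene 0.04 [0.1043 0.1044 0.1062 0.1235 0.1236 0.1237]
scene 0.03 [-0.0603 -0.0559 -0.0539  0.156   0.1578  0.1578]
scene 0.02 [-0.0637 -0.0623 -0.0618  0.156   0.1579  0.1579]
scene 0.04 [0.1389 0.1389 0.1408 0.1577 0.1578 0.1578]
side 0.03 [-0.1247 -0.1229 -0.1197  0.1193  0.1196  0.1217]
side 0.02 [-0.1261 -0.1243 -0.1224  0.1082  0.1146  0.1214]
side 0.04 0
side 0.03 [-0.0902 -0.0884 -0.076   0.0629  0.0691  0.0711]
side 0.02 [-0.0914 -0.0899 -0.088   0.0689  0.0709  0.0729]
side 0.04 0
```

The fixed cameras give 34.5 ± 1 mm of travel. To be sure it is seated I'll go back for one firmer, still gentle, push at the stop.

{"op": "servo_tool", "data": {
  "rows": [25,40,0,0,1,50,80,0,0,1,75,120,0,0,1,93,154,0,0,1,93,154,0,0,1,93,154,0,0,1,93,154,-25,0,1,93,154,-45,0,1,93,154,-66,0,1,93,154,-66,0,1]
}}

```text
time_s: 9.32
tool_pos: [0.5667, 0.3024, 0.1073]
tool_rot: [-70.9, 89.5, -150.9]
force: [-0.7, -1.0, -0.2]
grip_width: 0.0007
```

```bash
python3 - <<'E'
from h import *
pan()
E
```

```text
t 9.3167 panel [0.0468 0.1161] z 0.1073 F panel [-0.87 -0.82] -0.15 zax in panel deg -89.76872348007964 grip 0.0006619308287585878
```

{"op": "servo_tool", "data": {
  "rows": [0,0,2,0,1,-0.9,5,2,0,1,-1.5,9,2,0,1,-2,12,2,0,1,-2.3,13.5,2,0,1,-2.3,13.5,2,0,1]
}}

```text
time_s: 9.82
tool_pos: [0.5686, 0.3168, 0.1159]
tool_rot: [62.4, 89.9, -17.6]
force: [0.9, -3.3, 2.9]
grip_width: 0.0003
```

{"op": "servo_tool", "data": {
  "rows": [-0.2,1,0,0,1,-0.3,2,0,0,1,-0.3,2,0,0,1]
}}

```text
time_s: 10.07
tool_pos: [0.5686, 0.3169, 0.1155]
tool_rot: [20.4, 89.8, -59.7]
force: [0.6, -6.2, 4.7]
grip_width: 0.0003
```

{"op": "servo_tool", "data": {
  "rows": [-0.2,1,0,0,1,-0.3,2,0,0,1,-0.3,2,0,0,1]
}}

```text
time_s: 10.32
tool_pos: [0.5686, 0.317, 0.1154]
tool_rot: [3.2, 89.7, -77.0]
force: [1.3, -9.9, 5.6]
grip_width: 0.0008
```

The end stop is confirmed: 4 mm more commanded, 0.2 mm moved, 10 N. On to the middle lever.

{"op": "servo_tool", "data": {
  "rows": [1,-8,0,0,1,2,-12,15,0,1,2,-12,35,0,1,2,-12,62,0,1,-20,-50,65,0,1,-45,-90,65,0,1,-70,-130,65,0,1,-91,-173,65,0,1,-91,-173,65,0,1,-91,-173,65,0,1]
}}

```text
time_s: 11.15
tool_pos: [0.4741, 0.1446, 0.1795]
tool_rot: [-91.4, 89.9, -171.7]
force: [0.7, -0.2, 0.1]
grip_width: 0.0003
```

{"op": "servo_tool", "data": {
  "rows": [0,0,-20,0,1,0,0,-40,0,1,0,0,-55,0,1,0,0,-64,0,1,0,0,-64,0,1,0,0,-64,0,1]
}}

```text
time_s: 11.65
tool_pos: [0.4759, 0.1494, 0.1155]
tool_rot: [-141.6, 90.0, 138.4]
force: [0.5, 0.0, -0.2]
grip_width: 0.0006
```

```bash
python3 - <<'E'
from h import *
pan()
p=snap("wrist"); cv2.imwrite("pics/w8.png",p["frame"])
q=snap("scene"); f=q["frame"]; cv2.imwrite("pics/c8.png",cv2.resize(f[135:335,95:360],None,fx=3,fy=3))
E
```

```text
t 11.65 panel [-0.0687 -0.0192] z 0.1155 F panel [ 0.45 -0.05] -0.22 zax in panel deg -89.74563177092868 grip 0.0005574885751227208
```

View pics/w8.png

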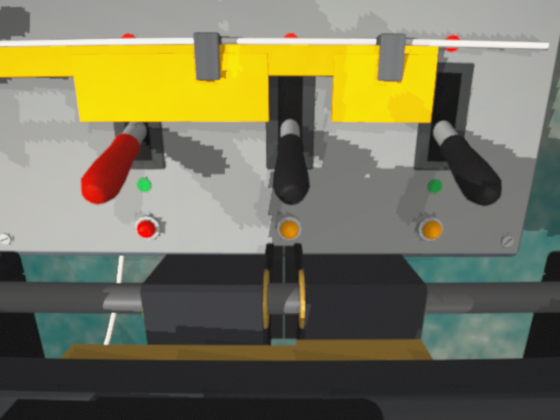

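View pics/c8.png

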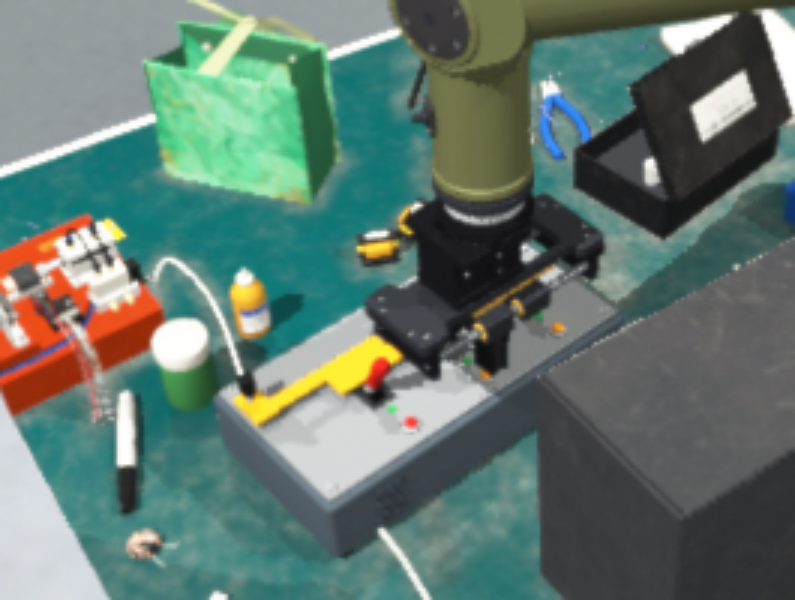

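The jaws are on the -x side, in line with the middle lever (lever column 290, jaws 284). Feeling forward gently.

{"op": "servo_tool", "data": {
  "rows": [5,1,0,0,1,10,2,0,0,1,15,2.6,0,0,1,18,3,0,0,1,18,3,0,0,1,18,3,0,0,1]
}}

```text
time_s: 12.25
tool_pos: [0.4941, 0.1514, 0.1155]
tool_rot: [-70.8, 90.0, -150.8]
force: [-0.3, -0.1, 0.1]
grip_width: 0.0008
```

{"op": "servo_tool", "data": {
  "rows": [2,0.3,0,0,1,4,0.7,0,0,1,4,0.7,0,0,1]
}}

```text
time_s: 12.5
tool_pos: [0.4982, 0.1522, 0.1156]
tool_rot: [78.5, 90.0, -1.5]
force: [-0.1, -0.8, -0.5]
grip_width: 0.0003
```

{"op": "servo_tool", "data": {
  "rows": [2,0.3,0,0,1,3,0.5,0,0,1,3,0.5,0,0,1]
}}

```text
time_s: 12.75
tool_pos: [0.5012, 0.1527, 0.1156]
tool_rot: [59.4, 90.0, -20.6]
force: [-0.3, -0.3, 0.0]
grip_width: 0.0004
```

{"op": "servo_tool", "data": {
  "rows": [2,0.3,0,0,1,3,0.5,0,0,1,3,0.5,0,0,1]
}}

```text
time_s: 13.0
tool_pos: [0.5038, 0.153, 0.1155]
tool_rot: [-68.7, 90.0, -148.7]
force: [-0.6, 0.4, 0.7]
grip_width: 0.0002
```

{"op": "servo_tool", "data": {
  "rows": [2,0.3,0,0,1,3,0.5,0,0,1,3,0.5,0,0,1]
}}

```text
time_s: 13.25
tool_pos: [0.5061, 0.1532, 0.1153]
tool_rot: [-74.4, 89.9, -154.4]
force: [-4.3, -1.3, 2.2]
grip_width: 0.0009
```

{"op": "servo_tool", "data": {
  "rows": [1.5,0.3,0,0,1,3,0.5,0,0,1,3,0.5,0,0,1]
}}

```text
time_s: 13.5
tool_pos: [0.5085, 0.1534, 0.1151]
tool_rot: [-76.5, 89.8, -156.5]
force: [-6.3, -2.3, 2.6]
grip_width: 0.0003
```

Contact was at x ≈ 0.504. A held lever would stiffen near 0.512, so I continue in 2 mm steps.

{"op": "servo_tool", "data": {
  "rows": [1,0.2,0,0,1,2,0.4,0,0,1,2,0.4,0,0,1]
}}

```text
time_s: 13.75
tool_pos: [0.5104, 0.1537, 0.1153]
tool_rot: [-75.8, 89.8, -155.8]
force: [-8.1, -2.5, 5.1]
grip_width: 0.0006
```

{"op": "servo_tool", "data": {
  "rows": [1,0.2,0,0,1,2,0.4,0,0,1,2,0.4,0,0,1]
}}

```text
time_s: 14.0
tool_pos: [0.5116, 0.1539, 0.1152]
tool_rot: [-78.0, 89.7, -158.1]
force: [-8.5, -3.7, 6.6]
grip_width: 0.0005
```

{"op": "servo_tool", "data": {
  "rows": [1,0.2,0,0,1,2,0.4,0,0,1,2,0.4,0,0,1]
}}

```text
time_s: 14.25
tool_pos: [0.5126, 0.154, 0.1151]
tool_rot: [-79.9, 89.5, -159.9]
force: [-12.4, -5.1, 8.3]
grip_width: 0.0003
```

The push passed 13 N with the motion stalling about 8 mm after contact, so the middle lever is the held one. I back off and move along to the right-hand lever.

{"op": "servo_tool", "data": {
  "rows": [-10,-2,0,0,1,-20,-3.5,0,0,1,-30,-5,0,0,1,-40,-7,0,0,1,-40,-7,0,0,1,-35,-34,0,0,1,-30,-61,0,0,1,-26,-88,0,0,1,-26,-88,0,0,1,-26,-88,0,0,1]
}}

```text
time_s: 15.08
tool_pos: [0.4906, 0.0659, 0.1159]
tool_rot: [84.9, 89.9, 4.7]
force: [0.3, 0.6, -0.4]
grip_width: 0.0003
```

```bash
python3 - <<'E'
from h import *
pan()
p=snap("wrist"); cv2.imwrite("pics/w9.png",p["frame"])
E
```

```text
t 15.0833 panel [-0.0684 -0.104 ] z 0.1159 F panel [0.43 0.52] -0.38 zax in panel deg -90.00958572307523 grip 0.0002506718569831561
```

View pics/w9.png

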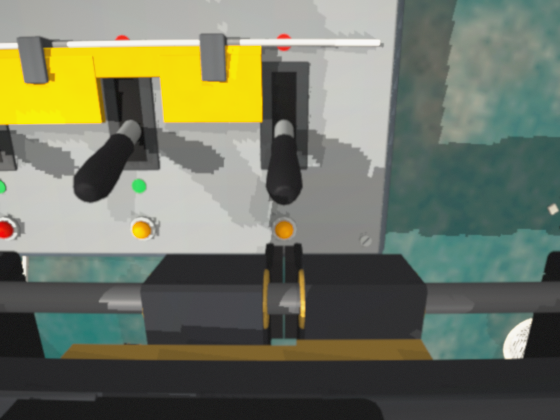

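The middle lever sprang back to off (grip at (95,185)), and the jaws are in line with the right-hand lever (column 285). Feeling that one now.

{"op": "servo_tool", "data": {
  "rows": [7,1.2,0,0,1,14,2.4,0,0,1,20,3.4,0,0,1,26,4.5,0,0,1,29,5,0,0,1,29,5,0,0,1]
}}

```text
time_s: 15.63
tool_pos: [0.519, 0.0726, 0.1152]
tool_rot: [-79.0, 89.9, -158.9]
force: [0.5, -0.7, 0.1]
grip_width: 0.0005
```

{"op": "servo_tool", "data": {
  "rows": [2,0.3,0,0,1,4,0.7,0,0,1,4,0.7,0,0,1]
}}

```text
time_s: 15.88
tool_pos: [0.5212, 0.0725, 0.1152]
tool_rot: [-86.0, 89.7, -166.0]
force: [-5.8, -1.2, 4.0]
grip_width: 0.0001
```

{"op": "servo_tool", "data": {
  "rows": [2,0.3,0,0,1,4,0.7,0,0,1,4,0.7,0,0,1]
}}

```text
time_s: 16.13
tool_pos: [0.5252, 0.073, 0.1154]
tool_rot: [-83.5, 89.8, -163.6]
force: [-6.6, -1.4, 3.4]
grip_width: 0.0002
```

{"op": "servo_tool", "data": {
  "rows": [1,0.2,0,0,1,2,0.4,0,0,1,2,0.4,0,0,1]
}}

```text
time_s: 16.38
tool_pos: [0.5273, 0.0734, 0.1155]
tool_rot: [-83.4, 89.8, -163.4]
force: [-6.5, -2.6, 4.1]
grip_width: 0.0002
```

{"op": "servo_tool", "data": {
  "rows": [1,0.2,0,0,1,2,0.4,0,0,1,2,0.4,0,0,1]
}}

```text
time_s: 16.63
tool_pos: [0.5295, 0.0738, 0.1155]
tool_rot: [-81.2, 89.8, -161.3]
force: [-4.7, -2.5, 4.3]
grip_width: 0.0005
```

Here the force is falling after 10 mm of travel (6.6 to 4.7 N), the behaviour of a free lever. Two more small steps to confirm.

{"op": "servo_tool", "data": {
  "rows": [1,0.2,0,0,1,3,0.5,0,0,1,3,0.5,0,0,1]
}}

```text
time_s: 16.88
tool_pos: [0.5331, 0.0745, 0.1155]
tool_rot: [-78.4, 89.9, -158.4]
force: [-4.1, -2.4, 2.7]
grip_width: 0.0001
```

{"op": "servo_tool", "data": {
  "rows": [1,0.2,0,0,1,3,0.5,0,0,1,3,0.5,0,0,1]
}}

```text
time_s: 17.13
tool_pos: [0.537, 0.0753, 0.1157]
tool_rot: [-22.5, 90.0, -102.5]
force: [-3.1, -2.7, 2.9]
grip_width: 0.0004
```

It is free. Completing the throw.

{"op": "servo_tool", "data": {
  "rows": [4,0.7,0,0,1,8,1.4,0,0,1,12,2,0,0,1,16,2.7,0,0,1,20,3.4,0,0,1,20,3.4,0,0,1,20,3.4,0,0,1]
}}

```text
time_s: 17.72
tool_pos: [0.5573, 0.0793, 0.1155]
tool_rot: [98.9, 90.0, 18.9]
force: [0.4, 0.1, -0.4]
grip_width: 0.0007
```

{"op": "servo_tool", "data": {
  "rows": [-10,-1.7,0,0,1,-25,-4.3,0,0,1,-40,-7,0,0,1,-55,-9.5,10,0,1,-55,-9.5,40,0,1,-55,-9.5,75,0,1,-55,-9.5,110,0,1,-55,-9.5,110,0,1,-55,-9.5,110,0,1,-55,-9.5,110,0,1]
}}

```text
time_s: 18.55
tool_pos: [0.501, 0.0693, 0.2251]
tool_rot: [-90.7, 90.0, -170.7]
force: [-0.1, -0.6, -0.5]
grip_width: 0.0004
```

```bash
python3 - <<'E'
from h import *
pan()
for n in("scene","side","wrist"):
    p=snap(n); f=p["frame"]; X=cloud(p); X=np.dstack([(X[...,:2]-C)@RM,X[...,2]])
    u,v={"scene":(235,260),"side":(237,190),"wrist":(0,0)}[n]
    cv2.imwrite(f"pics/{n}10.png",cv2.resize(f[v-75:v+75,u-100:u+100],None,fx=4,fy=4) if n!="wrist" else f)
    for nm,y in(("m",.062),("l",-.02),("r",-.102)):
        m=(abs(X[...,1]-y)<.015)&(X[...,2]>.11)&(X[...,2]<.145)&(abs(X[...,0])<.05); q=X[m]
        if len(q)>4: print(n,nm,len(q),np.round(np.median(q,0),4))
    for nm in("flux_bottle","paste_jar"):
        r=cut_out(nm,p)
        if r:
            P=cloud(p); print(n,nm,r[0]["score"],np.nanmedian(P[r[0]["pixels"]],0))
E
```

```text
t 18.55 panel [-0.0576 -0.1024] z 0.2251 F panel [-0.24 -0.62] -0.51 zax in panel deg -89.79496486242338 grip 0.0004114374060202706
scene m 43 [-0.0263  0.0644  0.1266]
scene l 42 [-0.0238 -0.0169  0.1257]
scene r 53 [ 0.0261 -0.0998  0.1236]
scene flux_bottle 0.52 [0.71543736 0.27115059 0.03836754]
scene paste_jar 0.61 [0.66460142 0.3541303  0.05838559]
side m 41 [-0.0254  0.0586  0.1246]
side l 44 [-0.025  -0.0231  0.1257]
side r 56 [ 0.0247 -0.1043  0.1239]
side flux_bottle 0.55 [0.72021541 0.26160386 0.03081484]
wrist m 686 [-0.0195  0.0561  0.1266]
wrist l 578 [-0.0178 -0.0241  0.1287]
wrist r 587 [ 0.0288 -0.1038  0.1294]
wrist paste_jar 0.26 [0.55912355 0.1966359  0.09098828]
```

View pics/wrist10.png

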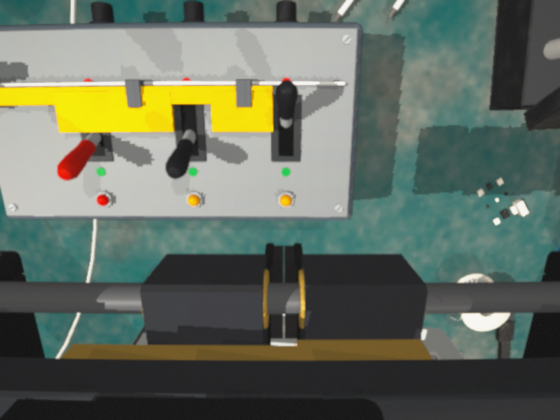

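View pics/side10.png

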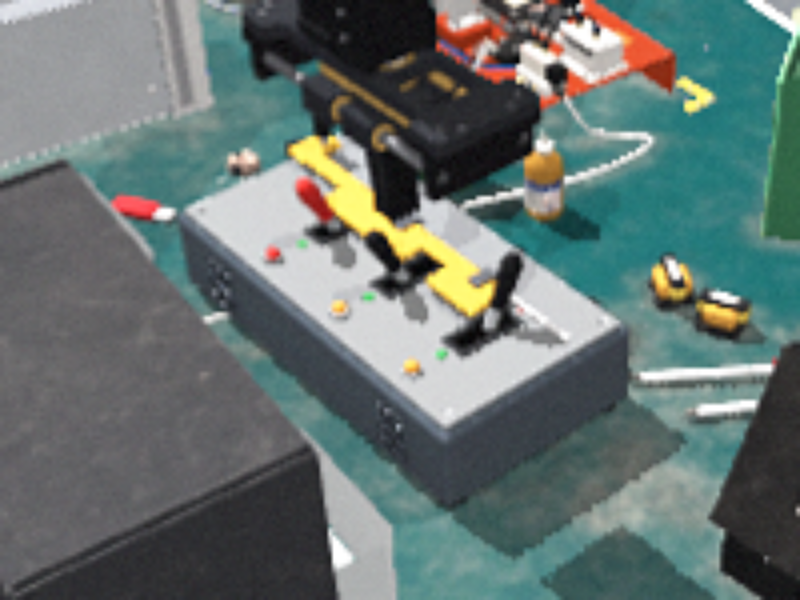

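The red lever (crop (315,200)) and the middle lever (380,250) lean off. The right lever (510,275) leans on, the plate is across, and the tool is clear at z = 0.225. Handing in.

```bash
python3 -c "
from cell import *
print(sign_off())"
```

```text
the job is handed in; nothing more can be done
None
```

The bench is changed over from mains to standby, and I handed the job in at about 18.6 s with the tool clear of everything. `sign_off()` gave no verdict.

- **Mains lever:** I threw the red lever off with about 5 N, and it snapped over.
- **Interlock plate:** I pushed it to its end stop. My first travel estimates disagreed: 31 to 36 mm from the wrist camera, about 34.5 mm from the fixed ones. I pushed again to be sure: 4 mm more commanded moved it only 0.2 mm, at 10 N.
- **Middle lever (`standby_left`):** This is the held one. The push reached 13.4 N (sideways force at the wrist) and the motion stalled about 8 mm after contact, so I backed off and it sprang back to off.
- **Right-hand lever (`standby_right`):** This is the free one. The push peaked at about 7 N and then fell, and the lever went over to on.

**Last checks:**
- **Levers:** All three cameras show red off, middle off and right on, at about 25° from upright in the fixed cameras (the ends are at 26°).
- **Loose things:** In the scene camera the flux bottle and paste jar are within about 1 mm of where they started. The wrist camera's low-score paste-jar report (0.26) was on the plate, so I disregarded it. I did not re-measure the board, grey block or carton at the end, but the tool never went near them.
- **Interlock load:** It cannot be read directly. The sideways forces at the wrist, read at the end of each move, never exceeded about 13.4 N.

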